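# Unlock and advance the length stop of a cutting jig

## Task

Loosen the knurled steel nut that locks the length stop of the plywood cutting jig: roll a fingertip across its rim, anticlockwise seen from above, stroke after stroke, until it has made two full turns (within a quarter turn). Only then push the freed stop bar by the back of its upright heel, away from the robot, all the way to the end of its travel, and leave it there with the nut still loosened by two turns. Only touch and push: do not take the nut or the heel between the fingers, and leave the glue bottle, the offcut and the screwdriver alone.

Things in the scene. Friction and masses are not known exactly. Their poses are not given: they have to be found in the camera images.
- jig: Plywood bed fixed to the table, 18 mm thick; origin on the table under the nut's axis, x along the stop bar away from the robot, y left, z up. It spans x -165 to 175, y -75 to 75 mm. Wooden rails (top 32 mm, outer faces y = +-41 mm) guide the bar from x -120 to 150 mm; an end block (x 150 to 174 mm, top 48 mm) ends its travel. A fixed 12 mm stud on the nut's axis is 76 mm high.
- nut_rim (a point): Centre of the knurled steel nut, on its upright axis, halfway up its rim: a disc of outer radius 32 mm with 24 rounded ridges 2 mm proud; rim 18 mm tall, 46 to 64 mm above the table when tight, rising 4 mm per turn. Its boss (radius 18 mm) sits in a 5 mm deep pocket on the bar and locks it until 1.25 turns. Within 75 mm of the axis only the stud stands as high as the rim.
- notch (a point): Middle of the dark straight notch, 18 x 5 mm, on the nut's top face, 20 mm from the axis; it goes round with the nut. On the tight nut it points towards the heel (the jig's -x).
- nut (a joint): Turn of the nut in rad, anticlockwise seen from above positive: 0 tight (as at the start), 12.57 two full turns loose, range 0 to 18.85. Light friction (about 0.04 N m, 1.3 N at the rim); it stays where it is left.
- heel (a point): Centre of the heel's flat back face (facing the robot, the jig's -x), 40 mm above the table and, at the start, 125 mm from the nut's axis. The heel is an upright aluminium plate at the near end of the stop bar, 48 mm wide (jig's y), 12 mm thick, top 61 mm above the table. The slotted bar runs from it under the nut.
- bar (a joint): Travel of the stop bar along the jig's +x in m: 0 at the start (locked), 0.060 at the end of its travel, with its nose against the end block. Once unlocked it slides against about 3 N of friction and stays where it is left.
- glue: Bystander, loose: white glue bottle, 60 mm across, 160 mm tall, standing left of the jig; origin at the centre of its underside.
- offcut: Bystander, loose: wooden offcut 110 x 45 x 35 mm lying right of the jig; origin at the centre of its underside.
- screwdriver: Bystander, loose: screwdriver lying left of the jig, nearer the robot.

How it is judged:
On the way, in this order (a step that is already met when the one before it is completed fails the run):
1. the nut is loosened by two full turns (within a quarter turn) while the bar is still in its place (value of joint nut between 10.9956 and 14.1372 rad and value of joint bar below 0.004 m), for 0.2 s.
2. the bar is pushed to the end of its travel (value of joint nut between 10.9956 and 14.1372 rad and value of joint bar above 0.055 m), for 0.2 s.
At the end, for the whole second after the job is handed in: The nut stands at two full turns loose, within a quarter turn (11.0 to 14.14 rad), the bar within 5 mm of the end of its travel (above 55 of 60 mm), both at rest (all of step 2 and velocity of joint nut between -0.05 and 0.05 rad/s and velocity of joint bar between -0.005 and 0.005 m/s); the robot touches nothing.
It fails at once if a bystander is shifted by more than 15 mm or lifted (distance of any of glue, offcut, screwdriver from where it was at the start of the episode above 0.015 m).
It fails at once if the bar is forced before the nut has been loosened by two turns (within a quarter) (value of joint bar above 0.006 m and value of joint nut below 10.9956 rad).
It fails at once if the nut is taken between the fingers (horizontal distance between the grasp point and nut_rim below 0.016 m and contact force between the fingers and nut above 0.5 N).
It fails at once if the heel is taken between the fingers instead of pushed from behind (contact force between the fingers and bar above 0.5 N and distance between the grasp point and heel below 0.045 m and x of the grasp point in the frame of heel between 0.001 and 0.011 m).
It also fails if it takes over 72 s, if anything falls off the work surface, if the arm or the gripper's body presses on something with over 40 N, if the wrist force passes 120 N, or if a joint passes its speed limit or range.

## Robot

A 6-joint arm with a two-finger parallel gripper is mounted at the origin on the work surface. World frame = base frame: x ahead of the robot, y to its left, z up, the work surface at z = 0. Lengths are in m, angles in rad, forces in N, time in s.
With the tool pointing down it reaches from about 0.4 to 0.825 m from the base axis. Payload 7 kg.
Tool frame: the origin (TCP) lies on the mounting face of the last link; the fingertips stand 178 mm ahead of it and the grasp point (between the pads) lies 159 mm ahead of it; z points along the fingers, y is the line along which they close (so a half turn about z gives the same grasp; the last joint's range is limited). The gripper opens to 88 mm and grips with 3 to 60 N. Pads are 19 mm wide; open, the fingers measure 130 mm over their backs; the gripper's body (78 mm by 193 mm) begins 47 mm behind the grasp point.
Start: joints at [-0.902, 0.359, 0.012, 0, -1.224, -0.288], TCP at [0.251, -0.627, 0.405] pointing down, gripper open.
Joint ranges: [-3.07, 3.07], [-1.43, 2.12], [-1.02, 1.25], [-3.03, 1.67], [-3.05, -0], [-3.03, 3.03]. Speed limits (rad/s): [2.39, 2.39, 3.01, 3.14, 3.14, 3.14].

## Interface

Orientations are given as a unit quaternion [w, x, y, z].
In Python, from rig import bot gives the robot as it stands. Calls block until the motion is done:
- bot.move_pose(position, orientation): joint-space move of the TCP to a pose.
- bot.movel(position, feed=0.15, rotation=None, force_limit=None): straight line of the TCP; rotation=None keeps the orientation; feed is the mean speed in m/s. With force_limit (N) it stops when the force on the tool has changed by that much, and returns True; else False.
- bot.move_j(angles): joint-space move.
- bot.grip(opening, strength=None): finger opening in m; strength is the grip in N (None keeps the last); returns when the fingers have stopped.
- bot.dwell(seconds).
- bot.inverse_kinematics(position, orientation): joint angles nearest the present ones, or None.
- bot.sense(): the state.
- bot.grab_frame(name): name is "side" or "top"; returns the picture (420x560x3 uint8, red, green, blue); there is no depth.
- bot.camera_info(name): a dict with "vfov" (degrees; the focal length in pixels is half the picture's height over the tangent of half this angle, whatever the lens; pixels are square), "cx", "cy" (the principal point, pixels), "k1" (the pictures are not rectified: a ray, as slopes to the right and down, at radius r is drawn at 1 + k1 r^2 times it, then the intrinsics apply), "R" (3x3) and "t" (3): a world point X has camera coordinates R X + t. Camera axes: x right, y down, z forward; pixel columns grow to the right and rows downward; lengths in m; the calibration is good to about 2 mm. A picture is of the moment at which its call begins. camera_info takes no time and is no camera call.
A pose or a line that the arm cannot do raises bot.Unreachable and nothing moves.
- bot.job_done(): hands the job in; it is judged then, once.
Trained networks look in the newest picture that a camera, given by its name, has taken for a name from the list of things; names that differ only in an ending like _2 or _b are one class to them, and where a whole thing is asked for, a point or a joint stands for the part that bears it (a point fixed in the world has none). Each returns a list of dicts, best first, with "p" (0 to 1); they miss things now and then, are a little off and sometimes report something else, mostly with a low value. They report only what shows in the picture. A call takes as long as a camera call.
- bot.regions_of(label, camera): "region" (420x560 bool, what is visible of it) and "rect" ([left, top, right, bottom] in pixels, round what is visible of it).
- bot.landmark_of(label, camera): "at" ([row, column] in pixels: a listed point, or the origin of a listed thing).
The state is a dict: "clock": time; "joint_pos": joint angles; "qvel": joint speeds; "tau": joint torques, N m; "tool_pos": TCP position; "eef_rot": TCP orientation; "ft_force": force on the tool from outside, world axes, zero at the start; "torque": the same for the moment, N m; "width": finger opening in m; "gripper_force": force on a finger pad.
Only numpy, scipy, OpenCV 4.12 (cv2) and the standard library are available. Lean on these libraries where they do the work, as an engineer would, in place of code of your own. Each camera call takes 0.05 s, during which the arm holds its last target. There are 200 camera calls.

## Working session

There is one attempt and no reset: what is moved stays moved. The work goes in short steps, each a Python script; the robot and the scene stay as the last script left them, time stands still between calls to the robot, and variables do not carry over. Pictures are saved under pics/ and viewed, at most 10 in all, crops included, and the job is handed in when it is done.

```bash
mkdir -p pics; ls
cat > h.py <<'E'
import numpy as np, cv2
from rig import bot
def ray(cam,row,col):
    c=bot.camera_info(cam); f=210/np.tan(np.radians(c["vfov"])/2)
    d=np.array([(col-c["cx"])/f,(row-c["cy"])/f]); u=d.copy()
    for _ in range(20): u=d/(1+c["k1"]*(u@u))
    R=np.array(c["R"]); t=np.array(c["t"])
    return -R.T@t, R.T@np.array([u[0],u[1],1])
def atz(cam,rc,z):
    o,d=ray(cam,*rc); return o+d*(z-o[2])/d[2]
def proj(cam,X):
    c=bot.camera_info(cam); f=210/np.tan(np.radians(c["vfov"])/2)
    p=np.array(c["R"])@X+np.array(c["t"]); u=p[:2]/p[2]; u=u*(1+c["k1"]*(u@u))
    return np.array([c["cy"]+f*u[1],c["cx"]+f*u[0]])
def save(cam,n): 
    im=bot.grab_frame(cam); cv2.imwrite(f"pics/{n}.png",im[...,::-1]); return im
E
python3 - <<'E'
from h import *
a=save("top","top0"); b=save("side","side0"); cv2.imwrite("pics/both0.png",np.hstack([a,b])[...,::-1][:, :])
im=cv2.resize(np.hstack([a,b]),(800,300)); 
for cam in("top","side"):
    c=bot.camera_info(cam); print(cam,-np.array(c["R"]).T@c["t"],c["vfov"],c["k1"])
    for l,z in (("jig",0),("nut_rim",.055),("notch",.064),("heel",.04),("glue",0),("offcut",0),("screwdriver",0.01)):
        for r in bot.landmark_of(l,cam)[:2]: print(l,round(r["p"],2),np.round(r["at"],1),np.round(atz(cam,r["at"],z),4))
print(bot.sense())
E
```

```text
pics
top [0.41069675 0.06275772 0.89450916] 56.69797713041586 0.0031358680703175725
jig 0.67 [200.6 240. ] [0.6233 0.1361 0.    ]
nut_rim 0.8 [189.6 234.7] [0.6352 0.144  0.055 ]
notch 0.75 [198.9 229.1] [0.6117 0.1548 0.064 ]
heel 0.72 [247.5 226.6] [0.5078 0.1597 0.04  ]
glue 0.83 [187.4 153.3] [0.6535 0.3407 0.    ]
offcut 0.65 [217.2 325.2] [ 0.585  -0.0644  0.    ]
screwdriver 0.66 [234.7 127.9] [0.5392 0.3873 0.01  ]
side [0.40143799 0.66611069 0.79837508] 51.962852924856726 0.028519862947707676
jig 0.85 [257.3 254. ] [0.6315 0.1502 0.    ]
jig 0.24 [331.1 208.8] [0.6553 0.3433 0.    ]
nut_rim 0.62 [241.1 254.2] [0.6299 0.1457 0.055 ]
nut_rim 0.54 [266.7 306.4] [0.5049 0.1747 0.055 ]
notch 0.67 [237.4 264.3] [0.6099 0.136  0.064 ]
heel 0.81 [266.7 307.8] [0.5042 0.1639 0.04  ]
glue 0.67 [330.5 207.1] [0.659  0.3432 0.    ]
offcut 0.62 [201.5 307. ] [ 0.5635 -0.0504  0.    ]
screwdriver 0.73 [379.7 256.2] [0.5323 0.4064 0.01  ]
{'clock': 0.8, 'joint_pos': array([-9.01895746e-01,  3.58566368e-01,  1.19164388e-02,  6.11110486e-06,
       -1.22410252e+00, -2.88107456e-01]), 'qvel': array([-3.50759593e-04,  3.59985336e-05, -7.40928482e-04,  1.01069651e-03,
       -6.77166809e-04, -1.01692209e-03]), 'tau': array([ 2.64700693e-04, -5.82285583e+01,  2.93294263e+01,  7.00202599e+00,
        1.25819998e-02, -3.79031496e-05]), 'tool_pos': array([ 0.25084642, -0.62663472,  0.40469128]), 'eef_rot': array([ 7.55154805e-06, -1.89249326e-01,  9.81929067e-01, -2.07995041e-05]), 'ft_force': array([-0.54955091, -0.0984966 ,  0.36454588]), 'torque': array([-0.04424471,  0.02270171, -0.01089448]), 'gripper_force': 0.0, 'width': 0.0877006431062608}
```

View pics/top0.png

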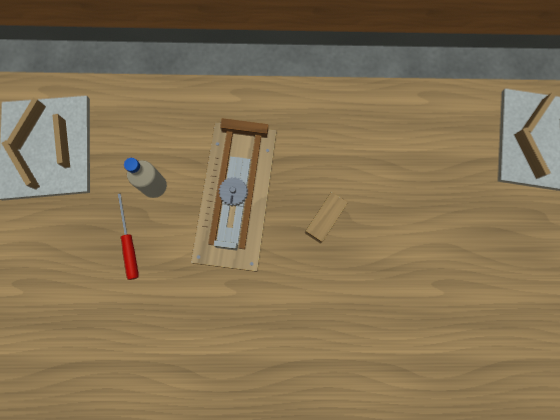

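View pics/side0.png

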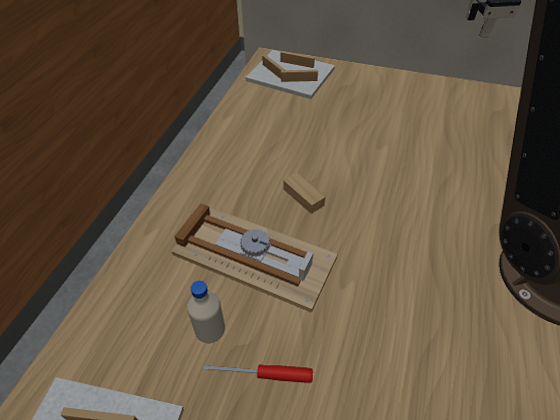

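The top view shows the nut at about (190, 233), the heel at (245, 227), and the jig corners at (121,219), (128,277), (270,257) and (262,192) (row, col). The glue and screwdriver are left of the jig and the offcut is right. The side view sees the nut at (242, 255), and its right-hand side (the jig's -y) is free. I'll work from there so the side camera can keep the notch in view.

```bash
cat >> h.py <<'E'
from scipy.spatial.transform import Rotation as Ro
import json,os
def load():
    d=json.load(open("jig.json")); return np.array(d["c"]),d["yaw"]
def quat(psi):   # tool down, tool y along heading psi
    y=np.array([np.cos(psi),np.sin(psi),0]); z=np.array([0,0,-1.]); x=np.cross(y,z)
    return Ro.from_matrix(np.column_stack([x,y,z])).as_quat(scalar_first=True)
def W(x,y,tipz):
    c,yaw=load(); C,S=np.cos(yaw),np.sin(yaw)
    return np.array([c[0]+C*x-S*y,c[1]+S*x+C*y,tipz+.178])
def J(v):  # world vec -> jig axes
    _,yaw=load(); C,S=np.cos(yaw),np.sin(yaw); return np.array([C*v[0]+S*v[1],-S*v[0]+C*v[1]])
def notch(turn=0):
    """nut angle mod 2pi from the side camera's notch, for a guess of the turn (rad)"""
    c,yaw=load(); bot.grab_frame("side"); L=bot.landmark_of("notch","side"); out=[]
    for r in L[:2]:
        p=atz("side",r["at"],.064+.004*turn/6.283)[:2]-c
        out.append((r["p"],np.hypot(*p),(np.arctan2(p[1],p[0])-yaw-np.pi)%(2*np.pi)))
    return out
E
python3 - <<'E'
from h import *
P=np.array([atz("top",rc,.018)[:2] for rc in((121,219),(128,277),(270,257),(262,192))])
print(P.round(3),"sides",[round(np.hypot(*(P[i]-P[i-1])),3) for i in range(4)])
u=P[:2].mean(0)-P[2:].mean(0); yaw=np.arctan2(u[1],u[0]); c1=P.mean(0)-.005*u/np.hypot(*u)
print("corners",yaw,c1)
C=[]
for cam in("top","side"):
    bot.grab_frame(cam)
    g=bot.regions_of("jig",cam)[0]; print(cam,g["p"],g["rect"])
    n=bot.regions_of("nut",cam)
    for r in n[:2]:
        rc=np.argwhere(r["region"]).mean(0); print(r["p"],r["rect"],rc,atz(cam,rc,.057)[:2])
    C.append(atz(cam,np.argwhere(n[0]["region"]).mean(0),.057)[:2])
c=np.mean(C,0); json.dump({"c":list(c),"yaw":float(yaw)},open("jig.json","w")); print(c,yaw)
print("notch",notch())
for k in(0,np.pi):
    q=quat(yaw+k)
    for p in(W(-.03,-.07,.045),W(.04,-.045,.045),W(-.2,0,.04),W(-.08,0,.04)):
        print(k,bot.inverse_kinematics(p,q))
E
```

```text
[[0.815 0.19 ]
 [0.799 0.05 ]
 [0.46  0.093]
 [0.477 0.238]] sides [np.float64(0.341), np.float64(0.14), np.float64(0.341), np.float64(0.146)]
corners -0.134809872898227 [0.63304337 0.14339183]
top 0.76 [194.9, 121.1, 273.9, 271.4]
0.92 [221.6, 176.3, 248.2, 206.6] [191.67456556 232.97946288] [0.62990408 0.14743818]
side 0.86 [172.2, 206.8, 334.9, 310.3]
0.63 [241.3, 230.6, 269.2, 257.5] [243.09868421 254.55263158] [0.62673104 0.15192748]
0.27 [170.3, 203.7, 337.2, 312.2] [256.44123886 254.88088672] [0.61406358 0.18442655]
[0.62831756 0.14968283] -0.134809872898227
notch [(0.87, np.float64(0.024086877509178182), np.float64(0.13477799207053387))]
0 [ 0.47030439  0.40444538 -0.3843375   0.         -0.78201344  2.53647839]
0 [ 0.44013289  0.5034848  -0.20826361  0.         -0.85904792  2.56664989]
0 [ 0.81471886  0.23347096 -0.67696214  0.         -0.66036323  2.19206392]
0 [ 0.62623014  0.38011581 -0.44165202  0.         -0.7490285   2.38055264]
3.141592653589793 [ 0.47030439  0.40444538 -0.3843375   0.         -0.78201344 -0.60511426]
3.141592653589793 [ 0.44013289  0.5034848  -0.20826361  0.         -0.85904792 -0.57494277]
3.141592653589793 [ 0.81471886  0.23347096 -0.67696214  0.         -0.66036323 -0.94952873]
3.141592653589793 [ 0.62623014  0.38011581 -0.44165202  0.         -0.7490285  -0.76104001]
```

Run:
```python
from h import *
json.dump({"c":[.632,.1455],"yaw":-.135},open("jig.json","w"))
bot.grip(0.0,20)
q=quat(-.135+np.pi)
bot.move_pose(W(-.02,-.085,.16),q)
bot.movel(W(-.02,-.075,.045),feed=.2)
f0=bot.sense()["ft_force"]
hit=bot.movel(W(-.02,-.03,.045),feed=.03,force_limit=3)
s=bot.sense(); p=s["tool_pos"]; print(hit,s["clock"],"gap y",J(p[:2]-np.array([.632,.1455])),J((s["ft_force"]-f0)[:2]))
print(notch())
# short test stroke
y=J(p[:2]-np.array([.632,.1455]))[1]
bot.movel(W(-.02,y+.001,.045),feed=.03); s=bot.sense(); print(J((s["ft_force"]-f0)[:2]),s["width"])
for x in (-.01,0,.01,.02):
    bot.movel(W(x,y+.001,.045),feed=.06); s=bot.sense(); print(x,J((s["ft_force"]-f0)[:2]),s["ft_force"][2]-f0[2],s["clock"])
print(notch())
save("side","s1"); save("top","t1")
a=cv2.imread("pics/side0.png")[190:320,160:350];b=cv2.imread("pics/s1.png")[190:320,160:350]
cv2.imwrite("pics/c1.png",cv2.resize(np.hstack([a,b]),(800,274),interpolation=cv2.INTER_CUBIC))
```

```text
True 7.1917 gap y [-0.02006764 -0.03933447] [ 1.59530363 -2.10319991]
[]
[ 2.25500402 -5.26196826] 0.0006877210948179133
-0.01 [ 0.66383932 -8.29727568] 1.0520169886548436 7.8583
0 [ 0.95727706 -5.03897659] 1.1483317438834553 8.175
0.01 [ 1.69597639 -7.50169329] 1.6960176972453234 8.4917
0.02 [ 2.40529901 -7.06252017] 1.537693525437251 8.8083
[(0.73, np.float64(0.02432188941741056), np.float64(1.1470715584723346))]
```

View pics/c1.png

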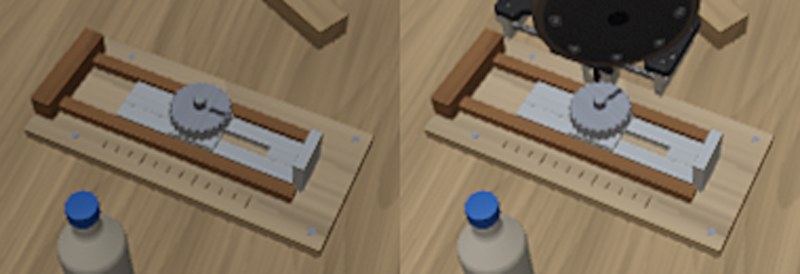

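The crop shows the notch moved from pointing at the heel to pointing up and right in the picture, towards the jig's -y. That is anticlockwise by about 1.1 rad, and the bar hasn't moved. I'll repeat strokes with a check after each one.

```bash
cat >> h.py <<'E'
Y=-.0383
def stroke(x0,x1,f0):
    bot.movel(W(x0,-.047,.045),feed=.2); bot.movel(W(x0,Y,.045),feed=.05)
    bot.movel(W(x1,Y,.045),feed=.1); F=J((bot.sense()["ft_force"]-f0)[:2])
    bot.movel(W(x1,-.047,.045),feed=.1); return F
def track(a):
    for r in notch(a):
        if r[0]>.35 and .014<r[1]<.03: return a+((r[2]-a+np.pi)%(2*np.pi)-np.pi)
E
python3 - <<'E'
from h import *
bot.movel(W(.02,-.047,.045),feed=.1); bot.dwell(.1); f0=bot.sense()["ft_force"]
a=track(1.15) or 1.15; print(a)
for i in range(7):
    F=stroke(-.021,.023,f0); g=a+1.25; m=track(g); a=m if m is not None and abs(m-g)<.8 else g
    print(i,m,round(a,2),F.round(1),round(bot.sense()["clock"],1),bot.sense()["tool_pos"][2].round(4))
    if a>9: break
save("side","s2"); save("top","t2")
b=cv2.imread("pics/s2.png")[190:320,160:350]; c=cv2.imread("pics/t2.png")[110:280,150:350]
cv2.imwrite("pics/c2.png",np.hstack([cv2.resize(b,(400,274)),cv2.resize(c,(400,274))]))
E
```

```text
1.123165956425555
0 None 2.37 [ 2.3 -5.2] 11.1 0.2232
1 None 3.62 [ 3.2 -5.5] 12.7 0.2232
2 None 4.87 [ 1.8 -5.6] 14.3 0.2232
3 6.011230591969968 6.01 [ 2.2 -5.8] 16.0 0.2231
4 7.206173972087405 7.21 [ 3.1 -5.9] 17.6 0.2232
5 8.708268563616068 8.71 [ 1.3 -5.7] 19.2 0.2231
6 10.325981063678986 10.33 [ 2.  -6.5] 20.9 0.2232
```

View pics/c2.png

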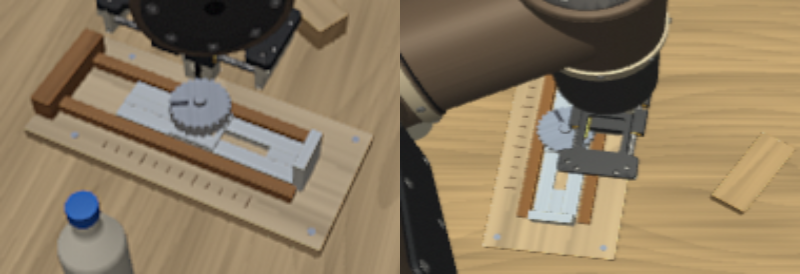

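The notch points left in the side view, at (102, 178) in the crop. That is a little past the jig's +x, which fits about 10.3 rad, and the bar is still in place. About 2.2 rad remain.

Run:
```python
from h import *
bot.dwell(.1); f0=bot.sense()["ft_force"]; a=10.33
stroke(-.021,.017,f0); m=track(a+1.1); print(m); a=m if m is not None and abs(m-a-1.1)<.8 else a+1.1
d=(12.57-a)*.033; print("need mm",d*1e3)
if d>.005: stroke(-.021,-.021+min(d,.044),f0)
bot.movel(W(-.0,-.075,.045),feed=.15); bot.movel(W(-.06,-.11,.16),feed=.2)
bot.movel(W(-.26,-.0,.16),feed=.25); print("now",track(12.57),bot.sense()["clock"])
save("side","s3"); save("top","t3"); print(bot.landmark_of("notch","top"),bot.landmark_of("heel","top"))
for cam,c in (("top",load()[0]),):
    for r in bot.landmark_of("notch",cam): 
        p=atz(cam,r["at"],.072)[:2]-c; print(r["p"],np.hypot(*p),np.arctan2(p[1],p[0])+.135-np.pi)
    for r in bot.landmark_of("heel",cam): print("heel jig",J(atz(cam,r["at"],.04)[:2]-c))
b=cv2.imread("pics/s3.png")[190:320,160:350]; c=cv2.imread("pics/t3.png")[110:280,150:350]
cv2.imwrite("pics/c3.png",np.hstack([cv2.resize(b,(400,274)),cv2.resize(c,(400,274))]))
```

```text
11.21343412803467
need mm 44.76667377485589
now 12.194017441937461 26.55
[{'at': [195.9, 226.8], 'p': 0.78}] [{'at': [249.1, 225.7], 'p': 0.97}]
0.78 0.020655017447103147 -0.5794065557603334
heel jig [-0.12873129 -0.0012314 ]
```

View pics/c3.png

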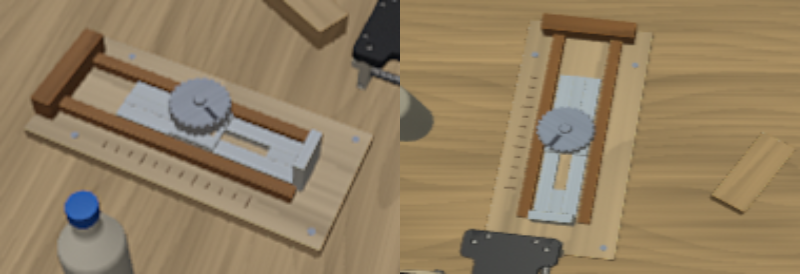

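The nut stands at about 12.1 rad, inside the tolerance, and the heel hasn't moved. Now I'll push the heel.

Run:
```python
from h import *
c,_=load()
bot.movel(W(-.185,0,.10),feed=.2); bot.movel(W(-.185,0,.040),feed=.12)
h=bot.movel(W(-.125,0,.040),feed=.04,force_limit=2); s=bot.sense(); x0=J(s["tool_pos"][:2]-c)[0]; print(h,x0,s["ft_force"])
h=bot.movel(W(x0+.075,0,.040),feed=.04,force_limit=14); s=bot.sense(); x1=J(s["tool_pos"][:2]-c)[0]; print(h,x1,"moved",x1-x0,s["ft_force"],s["clock"])
bot.movel(W(x1-.04,0,.040),feed=.1); bot.movel(W(x1-.06,0,.16),feed=.2); bot.movel(W(-.26,0,.16),feed=.2)
print(track(12.2),bot.sense()["clock"])
save("side","s4"); save("top","t4")
for r in bot.landmark_of("heel","top"): print("heel jig",J(atz("top",r["at"],.04)[:2]-c))
for r in bot.landmark_of("notch","top"):
    p=atz("top",r["at"],.072)[:2]-c; print(r["p"],np.arctan2(p[1],p[0])+.135-np.pi)
b=cv2.imread("pics/s4.png")[190:320,160:350]; c=cv2.imread("pics/t4.png")[110:280,150:350]
cv2.imwrite("pics/c4.png",np.hstack([cv2.resize(b,(400,274)),cv2.resize(c,(400,274))]))
```

```text
True -0.14092088406897976 [-0.63375998  0.27530368  0.16339191]
True -0.08145802836255106 moved 0.0594628557064287 [-3.1949747   1.66043165  3.4528309 ] 30.5417
12.562639920667186 32.6833
heel jig [-0.06514356 -0.00185771]
0.89 -0.44633433381938303
```

View pics/c4.png

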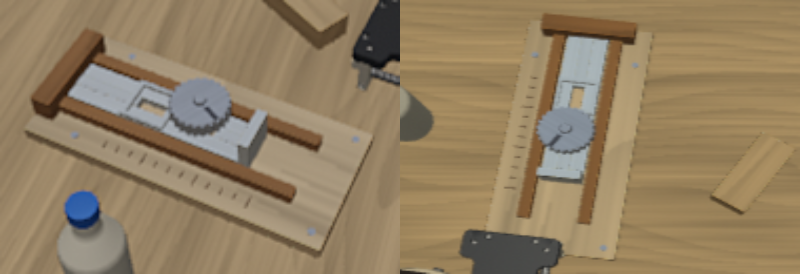

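The bar's nose is against the end block and the heel is at jig x ≈ -65 mm. The notch hasn't moved, and the robot is clear.

```bash
python3 -c "
from h import *
print(bot.job_done())"
```

```text
the job is handed in; nothing more can be done
None
```

The job is handed in: the nut is loosened about two turns (roughly 12.1 rad by camera), and the bar was pushed 59.5 mm until it stopped against the end block. The bystanders were left alone and the robot is clear; no verdict came back.

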